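Release the cam lock and send the sample rack home

TASK

Load the rack of blood tubes into the reader using only pushes of the fingertips: first swing the red cam lever round until the brass cam is at its low point (lever pointing straight forward, towards the reader's end), and only then push the blue plate forward until the carriage is fully home. Leave the tubes standing in the rack, lift nothing, and do not disturb the jars, cup, bottle and model around the loader.

Things in the scene. Friction and masses are not known exactly. Their poses are not given: they have to be found in the camera images.
- loader: Fixed loader, grey base plate 270 x 270 x 12 mm. Origin on the work surface; the plate's centre is at (0, 20) mm. +x is forward, from the push plate to the reader; +y left. The white reader block (68 x 110 mm, top 84 mm up) has its front face at x = 62, y centre -50. Carriage line: y = -50. Cam axis: (30, 70) mm. Stands mid-table, yaw up to 0.3 rad either way.
- carriage (a joint): Carriage travel along the loader's +x in m: 0 at the start (back), 0.038 at its end stop (fully home, 4 mm off the reader). Dry friction about 2 N, no spring: stays where left. Aluminium, 120 x 70 mm; carries a clear rack (100 x 40 mm, top 68 mm up) with three tubes. The cam blocks it through the follower arm unless turned to its low point (within about 0.5 rad for full travel).
- cam (a joint): Cam angle in rad, growing clockwise seen from above. 0: wide side and lever straight back (loader -x), carriage blocked. 3.14: low point, lever straight forward (+x), narrow side to the follower arm. Stops at 0 and 3.35. Starts between 0.1 and 1.2; swings by the loader's left (+y) side. Dry friction 0.2 N m (3 to 4 N at the post), no spring: stays where left.
- cam_axis (a point): Point on the cam's upright axis, 95 mm above the work surface, fixed to the loader (same axes). The brass cam disc (radius 30 mm, from 14 to 34 mm up) has its centre 20 mm off this axis, on the side to which the red lever points.
- follower (a point): Centre of the forward face of the steel follower arm at the height of the cam disc, 24 mm up. The arm is part of the carriage, 12 mm thick (x), 105 mm long (y, from loader y = -20 to 85 mm), from 14 to 34 mm up; at the start this face is at loader x = -21 mm. It runs against the cam's rim.
- lever_post (a point): Centre of the top of the red upright finger post at the end of the cam lever: 14 mm in diameter, 60 mm from the cam axis, from 44 to 95.5 mm above the work surface. Below it the flat red lever bar (14 mm wide, 36 to 44 mm up) runs to the axis. Turns with the cam.
- push_plate (a point): Centre of the rear face of the blue upright push plate at the back of the carriage, 50 mm above the work surface. Plate 60 mm wide (y), 8 mm thick, from 14 to 75 mm up. Axes as the loader's: push along +x. Moves with the carriage; loader (-113, -50) mm at the start.
- jar_big: White screw jar, loose, 68 mm diameter, 115 mm tall, to the right of the loader; leave alone. Origin: centre of its underside.
- jar_small: White screw jar with a paper label, loose, 54 mm diameter, 85 mm tall, right of the loader; leave alone. Origin: centre of its underside.
- model: Throat model, green and terracotta, on a white 84 x 84 mm foot, loose, 170 mm tall, to the right of the loader, near its back edge; leave alone. Origin: centre of its underside.
- cup: Clear specimen cup, loose, 60 mm diameter, 65 mm tall, left of the loader; leave alone. Origin: centre of its underside.
- sanitizer: Blue pump bottle, loose, 52 mm diameter, 129 mm tall, left of the loader; leave alone. Origin: centre of its underside.
- tube0: Blood tube with red cap, loose, the rearmost of three standing in a row along x in the carriage's rack (28 mm apart): 15 mm diameter (cap 17.6 mm), 76 mm tall, top 104 mm above the work surface. Origin: centre of its underside. It travels with the carriage; never lift it.
- tube1: Blood tube with red cap, loose, the middle of three standing in a row along x in the carriage's rack (28 mm apart): 15 mm diameter (cap 17.6 mm), 76 mm tall, top 104 mm above the work surface. Origin: centre of its underside. It travels with the carriage; never lift it.
- tube2: Blood tube with red cap, loose, the foremost of three standing in a row along x in the carriage's rack (28 mm apart): 15 mm diameter (cap 17.6 mm), 76 mm tall, top 104 mm above the work surface. Origin: centre of its underside. It travels with the carriage; never lift it.

How it is judged:
By the outcome, as a careful person would: the job done as asked, in the order asked, and still so for the second after the job is handed in, with the robot touching nothing.
It also fails if it takes over 58 s, if anything falls off the work surface, if the arm or the gripper's body presses on something with over 40 N, if the wrist force passes 120 N, or if a joint passes its speed limit or range.

ROBOT

A 6-joint arm with a two-finger parallel gripper is mounted at the origin on the work surface. World frame = base frame: x ahead of the robot, y to its left, z up, the work surface at z = 0. Lengths are in m, angles in degrees, forces in N, time in s.
With the tool pointing down it reaches from about 0.35 to 0.775 m from the base axis. Payload 7.3 kg.
Tool frame: the origin (TCP) lies at the very end of the fingers, on their centre line; the grasp point (between the pads) lies 19 mm behind it (env.pinch_z is the distance from the TCP to the grasp point, in m); z points along the fingers, y is the direction in which the jaws open and shut (so a half turn about z gives the same grasp; the last joint's range is limited). The gripper opens to 92 mm and grips with 3 to 60 N. Pads are 19 mm wide; open, the fingers measure 130 mm over their backs; the gripper's body (75 mm by 190 mm) begins 47 mm behind the grasp point.
Start: joints at [-74.255, 19.595, 87.324, -0, 73.075, -8.365], TCP at [0.214, -0.479, 0.227] pointing down, gripper open.
Joint ranges: [-145.02, 145.02], [-44.19, 115.74], [2.07, 154.8], [-57.11, 237.11], [16.16, 152.29], [-177.93, 177.93]. Speed limits (degrees/s): [147.25, 147.25, 180, 180, 180, 180].

INTERFACE

Orientations are given as [roll, pitch, yaw] about the fixed x, y, z axes, in that order (R = Rz(yaw) Ry(pitch) Rx(roll)).
In Python, from station import env gives the robot as it stands. The module is installed in compiled form; this text tells all that it offers.
- The arm moves only by the shell command python3 -m jog 'ROWS' [OPENING] [FORCE]. ROWS is JSON, a list of rows, each an object with "travel": the shift along the tool's x, y, z in m, a list of three; "dr": the turn, a rotation vector about the tool's x, y, z in degrees, a list of three. In form: [{"travel": [dx, dy, dz], "dr": [rx, ry, rz]}, ...]. A call has 1 to 5 rows; each row is the pose to reach, as a shift and turn from the pose commanded when the call began, along the tool's axes at that moment; what a row does not reach only later rows make up. A row lasts 1/10 s, in which the tool goes at most 50 mm and 8.59 degrees, less where a joint would pass 70% of its speed; a pose out of reach is approached as far as the arm can. A call with a gripper value outside its range is refused whole. OPENING is the finger opening in m, from 0 to 0.0918, set as the call begins (- or left out, the last holds). The fingers move at their own pace and stop on an object; FORCE is the grip in N (left out, the last holds). Time passes only in rows, so rows that repeat a pose let the fingers close. It gives the time, the measured TCP pose, the force and the opening at its end, in the units of the state.
- env.state(): the state, without advancing time (a new reading comes with each control period).
- env.grab_frame(name): name is "side" or "top"; returns the picture (400x640x3 uint8, blue, green, red); there is no depth.
- env.camera_model(name): a dict with "fovy" (degrees; the focal length in pixels is half the picture's height over the tangent of half this angle, whatever the lens; pixels are square), "cx", "cy" (the principal point, pixels), "rvec" (rotation vector, rad) and "tvec" (3), from world to camera coordinates, as OpenCV has them. Camera axes: x right, y down, z forward; pixel columns grow to the right and rows downward; lengths in m; the calibration is good to about 2 mm. A picture is of the moment at which its call begins. camera_model takes no time and is no camera call.
- env.sign_off(): hands the job in, once; it reports no verdict.
The state is a dict: "time": time; "joint_positions": joint angles; "dq": joint speeds; "effort": joint torques, N m; "position": TCP position; "tcp_rot": TCP orientation; "force": force on the tool from outside, world axes, zero at the start; "wrist_torque": the same for the moment, N m; "width": finger opening in m.
Only numpy, scipy, OpenCV 4.12 (cv2) and the standard library are available. Lean on these libraries where they do the work, as an engineer would, in place of code of your own. Each camera call takes 0.05 s, during which the arm holds its last target.

## Working session

There is one attempt and no reset: what is moved stays moved. The work goes in short steps, Python scripts to look and compute and a shell command to move; the robot and the scene stay as the last step left them, time stands still between calls to the robot, and variables do not carry over. Pictures are saved under pics/ and viewed, and the job is handed in when it is done.

```bash
ls; mkdir -p pics
python3 - <<'E'
from station import env
import cv2
for n in("side","top"):
    cv2.imwrite(f"pics/{n}0.png",env.grab_frame(n)); print(n,env.camera_model(n))
print(env.state())
E
```

```text
pics
side {'fovy': 55.69694303449713, 'cx': 314.714777674735, 'cy': 206.52633910439536, 'rvec': array([ 0.10127906, -2.77082444,  1.41432952]), 'tvec': array([0.58875331, 0.07505293, 0.89974479])}
top {'fovy': 54.50822999051335, 'cx': 327.939828488674, 'cy': 199.48412959863302, 'rvec': array([ 2.13410899, -2.0927015 ,  0.20833674]), 'tvec': array([0.00400423, 0.59076511, 0.86959511])}
{'time': 0.1, 'joint_positions': array([-7.42566649e+01,  1.96335763e+01,  8.73716254e+01,  1.84157241e-04,
        7.30747835e+01, -8.36372592e+00]), 'dq': array([-0.01947507, -0.10070983, -0.16249554,  0.08715157,  0.07018428,
        0.08000082]), 'effort': array([ 2.15760556e-03, -4.32002449e+01, -2.44695926e+01,  7.19887996e-02,
        5.25960024e-02, -3.52438838e-05]), 'position': array([ 0.21436659, -0.47884406,  0.22610501]), 'tcp_rot': array([-1.79920891e+02, -1.18086046e-02,  2.41069991e+01]), 'force': array([-0.54554666, -0.47217035, -0.70000542]), 'wrist_torque': array([ 0.09179275, -0.02747055, -0.01021523]), 'width': 0.09158183780385867}
```

View pics/top0.png

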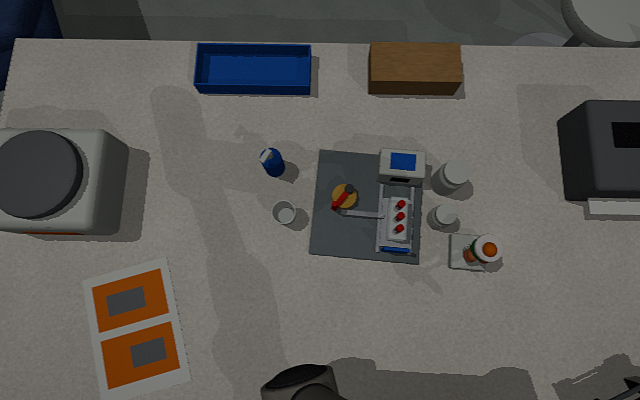

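View pics/side0.png

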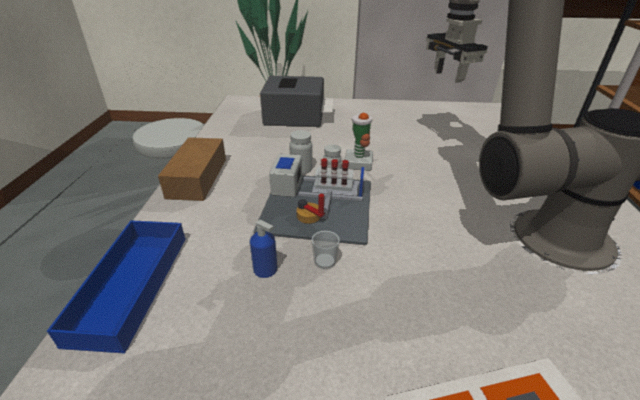

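The top view shows the loader at pixels (310-425, 150-265), with forward pointing up. The lever is near (342,198). I'll enlarge both views.

Run:
```python
import cv2
a=cv2.imread("pics/top0.png")[135:285,250:510]; cv2.imwrite("pics/topc.png",cv2.resize(a,None,fx=3,fy=3,interpolation=cv2.INTER_CUBIC))
a=cv2.imread("pics/side0.png")[100:280,220:400]; cv2.imwrite("pics/sidec.png",cv2.resize(a,None,fx=3.3,fy=3.3,interpolation=cv2.INTER_CUBIC))
```

```text
(no output)
```

View pics/topc.png

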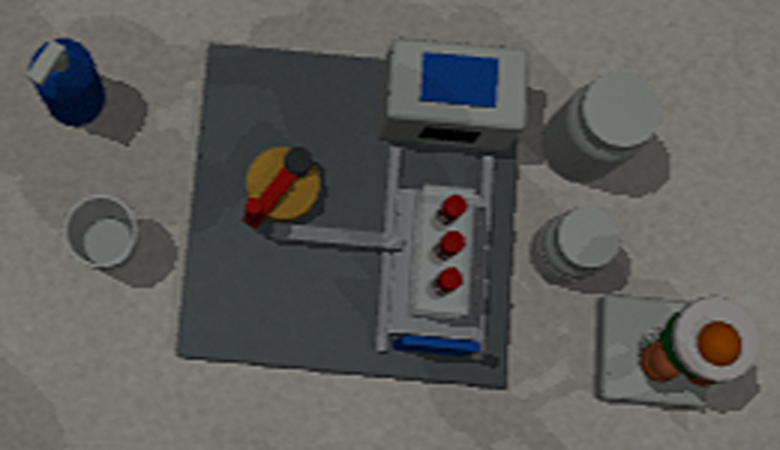

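View pics/sidec.png

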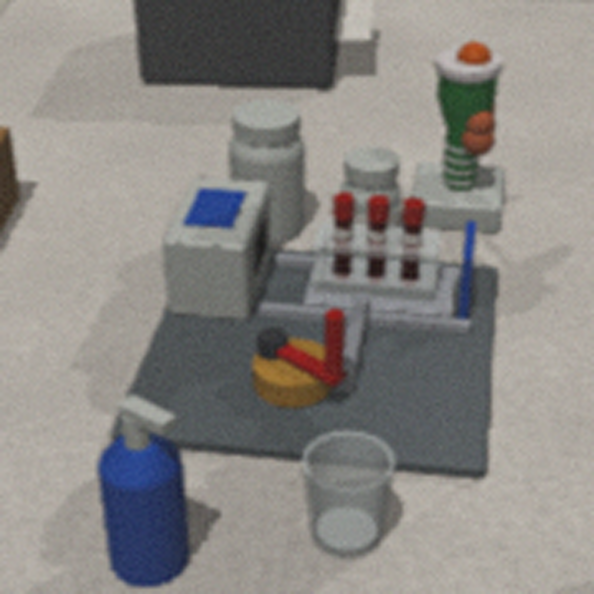

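```bash
cat > h.py <<'E'
import numpy as np, cv2
from scipy.optimize import least_squares
from station import env
CM={n:env.camera_model(n) for n in("side","top")}
def proj(n,P):
    c=CM[n]; f=200/np.tan(np.radians(c['fovy']/2)); K=np.array([[f,0,c['cx']],[0,f,c['cy']],[0,0,1.]])
    return cv2.projectPoints(np.atleast_2d(np.array(P,float)),c['rvec'],c['tvec'],K,None)[0][:,0]
def ray(n,uv):
    c=CM[n]; f=200/np.tan(np.radians(c['fovy']/2)); R=cv2.Rodrigues(c['rvec'])[0]
    d=R.T@np.array([(uv[0]-c['cx'])/f,(uv[1]-c['cy'])/f,1]); return -R.T@c['tvec'],d
def onz(n,uv,z):
    o,d=ray(n,uv); return o+d*(z-o[2])/d[2]
def crop(n,c): 
    return ((np.array(c)+.5)/3-.5+[250,135]) if n=="top" else ((np.array(c)+.5)/3.3-.5+[220,100])
def L2W(p,P):
    P=np.atleast_2d(np.array(P,float)); c,s=np.cos(p[2]),np.sin(p[2])
    return np.c_[p[0]+c*P[:,0]-s*P[:,1],p[1]+s*P[:,0]+c*P[:,1],P[:,2]]
E
python3 - <<'E'
from h import *
obs=[("top",(208,43),(135,155,12)),("top",(178,356),(-135,155,12)),("top",(507,386),(-135,-115,12)),
("side",(486,472),(-135,155,12)),("side",(497,266),(-135,-115,12)),
("top",(395,40),(130,5,84)),("top",(526,50),(130,-105,84)),("side",(268,182),(62,-105,84)),
("side",(247,252),(62,5,84)),
("top",(298,160),(30,70,52))]
print([(n,(-cv2.Rodrigues(CM[n]['rvec'])[0].T@CM[n]['tvec']).round(3)) for n in CM])
def res(p):
    return np.concatenate([(proj(n,L2W(p,np.array(P)/1000))[0]-crop(n,c)) for n,c,P in obs])
r=least_squares(res,[.5,0,0],loss='soft_l1');p=r.x
print(p,np.degrees(p[2])); print(r.fun.reshape(-1,2).round(1))
np.save("p.npy",p)
# overlay
for n in("top","side"):
    im=cv2.imread(f"pics/{n}0.png")
    def inv(q): return q
    k=3 if n=="top" else 3.3
    ox=(250,135,260,150) if n=="top" else(220,100,180,180)
    a=cv2.resize(im[ox[1]:ox[1]+ox[3],ox[0]:ox[0]+ox[2]],None,fx=k,fy=k,interpolation=cv2.INTER_CUBIC)
    def d(P,col):
        for q in proj(n,L2W(p,np.array(P)/1000)):
            cv2.circle(a,tuple(((q+.5-ox[:2])*k-.5).round().astype(int).tolist()),3,col,-1)
    d([(x,y,12) for x in(-135,135) for y in(-115,155)],(0,255,255))
    d([(62,5,84),(62,-105,84),(130,5,84),(130,-105,84)],(0,255,0))
    d([(-113,-20,75),(-113,-80,75),(-113,-50,75)],(255,0,255))
    for th,c in((.6,(255,255,0)),(.8,(255,255,255)),(1.0,(0,128,255))):
        d([(30-60*np.cos(th),70+60*np.sin(th),95.5)],c)
    d([(-21,85,34),(-21,-20,34),(30,70,44)],(255,0,0))
    cv2.imwrite(f"pics/{n}ov.png",a)
E
```

```text
[('side', array([0.541, 0.725, 0.586])), ('top', array([0.405, 0.009, 0.97 ]))]
[ 0.58765364 -0.10257182 -0.07225296] -4.139789931133517
[[-0.2 -0.1]
 [-0.9  0.2]
 [-0.2  0.5]
 [ 0.7 -1. ]
 [ 0.3 -0.2]
 [-1.2 -1.6]
 [ 1.1 -0.9]
 [ 0.9 -0.4]
 [-0.1 -1.4]
 [ 0.  -0.4]]
```

View pics/topov.png

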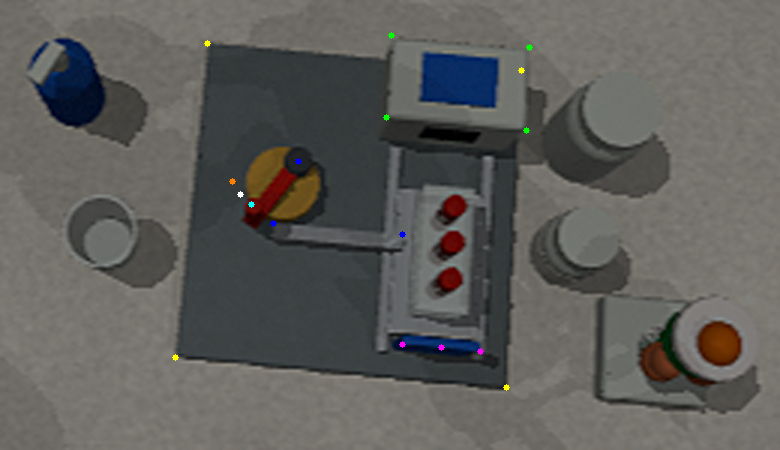

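View pics/sideov.png

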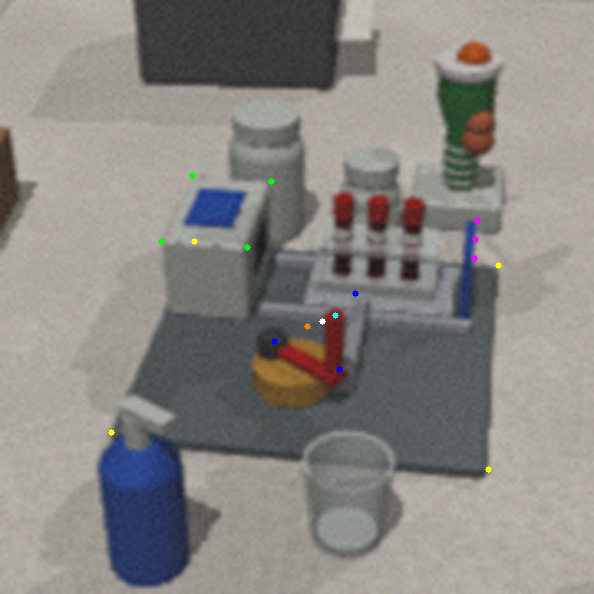

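```bash
cat >> h.py <<'E'
def tgt(lx,ly,z,yaw_l=90.):
    """target in loader mm + z mm, tool yaw in loader deg -> travel, dr in present tool frame"""
    from scipy.spatial.transform import Rotation as Ro
    p=np.load("p.npy"); W=L2W(p,[[lx/1000,ly/1000,z/1000]])[0]
    s=env.state(); R=Ro.from_euler('xyz',s['tcp_rot'],degrees=True)
    Rt=Ro.from_euler('xyz',[180,0,yaw_l+np.degrees(p[2])],degrees=True)
    print(s['time'],"travel",R.inv().apply(W-s['position']).round(4),"dr",np.degrees((R.inv()*Rt).as_rotvec()).round(1))
def where():
    p=np.load("p.npy"); s=env.state(); d=s['position']-[p[0],p[1],0]; c,s_=np.cos(p[2]),np.sin(p[2])
    f=s['force']
    print("t",s['time'],"loader mm",(np.array([c*d[0]+s_*d[1],-s_*d[0]+c*d[1],d[2]])*1000).round(1),"F loader",np.round([c*f[0]+s_*f[1],-s_*f[0]+c*f[1],f[2]],1),"w",round(s['width'],4))
E
python3 - <<'E'
from h import *
p=np.load("p.npy")
for th in np.arange(.3,1,.1):
    P=[(30-60*np.cos(th),70+60*np.sin(th),z) for z in(44,95.5)]
    print(round(th,1),[(((proj(n,L2W(p,np.array(P)/1000))+.5-o)*k-.5).round()).tolist() for n,o,k in(("top",[250,135],3),("side",[220,100],3.3))])
def L(w): d=(w-[p[0],p[1],0]); c,s=np.cos(p[2]),np.sin(p[2]); return (np.array([c*d[0]+s*d[1],-s*d[0]+c*d[1]])*1000).round()
print("sanit base side",L(onz("side",crop("side",(148,560)),0)),"cup",L(onz("side",crop("side",(345,530)),0.003)),L(onz("top",crop("top",(103,240)),0.003)))
print("model foot",L(onz("top",crop("top",(650,350)),0.01)),"jarbig top",L(onz("top",crop("top",(620,108)),.115)),"jarsmall top",L(onz("top",crop("top",(588,238)),.085)),"model top",L(onz("top",crop("top",(718,342)),.165)))
tgt(-60,106,200)
E
python3 - <<'E'
import cv2
for n,x,y in(("top",320,170),("side",290,180)):
    a=cv2.imread(f"pics/{n}0.png")[y:y+60,x:x+60]; cv2.imwrite(f"pics/{n}z.png",cv2.resize(a,None,fx=8,fy=8,interpolation=cv2.INTER_CUBIC))
E
```

```text
0.3 [[[270.0, 228.0], [272.0, 216.0]], [[347.0, 361.0], [349.0, 303.0]]]
0.4 [[[263.0, 225.0], [265.0, 213.0]], [[343.0, 366.0], [345.0, 307.0]]]
0.5 [[[257.0, 221.0], [258.0, 209.0]], [[339.0, 370.0], [340.0, 311.0]]]
0.6 [[[251.0, 217.0], [251.0, 204.0]], [[334.0, 374.0], [335.0, 315.0]]]
0.7 [[[245.0, 212.0], [246.0, 199.0]], [[328.0, 377.0], [329.0, 318.0]]]
0.8 [[[240.0, 206.0], [240.0, 194.0]], [[321.0, 380.0], [322.0, 321.0]]]
0.9 [[[236.0, 200.0], [236.0, 187.0]], [[314.0, 383.0], [315.0, 324.0]]]
sanit base side [ 81. 264.] cup [-43. 221.] [-43. 226.]
model foot [ -94. -231.] jarbig top [  77. -169.] jarsmall top [ -20. -156.] model top [-100. -224.]
0.1 travel [ 0.4917 -0.3127  0.0266] dr [ -0.1  -0.1 -61.8]
```

View pics/topz.png

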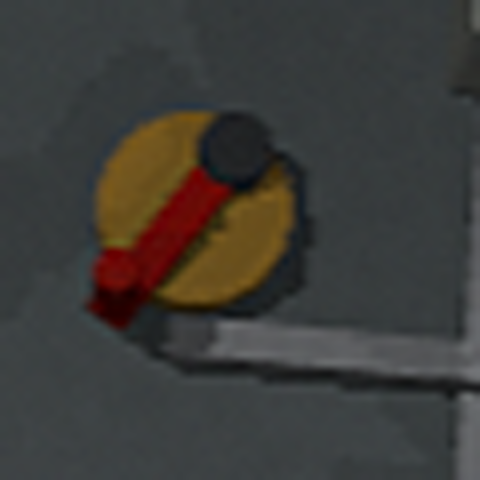

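View pics/sidez.png

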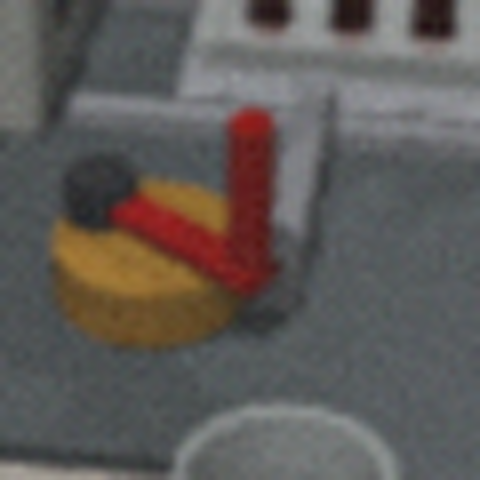

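Post top is at top-view pixel (334,203) and side-view pixel (321,195), so the cam is at about 0.59 rad. The loader is at (0.588, -0.103) with yaw -4.1°. I'll close the fingers and travel high to behind the post.

```bash
python3 -m jog '[{"travel":[0.0,0,-0.02],"dr":[0,0,0]},{"travel":[0.487,-0.317,-0.01],"dr":[0,0,-61.8]},{"travel":[0.487,-0.317,-0.01],"dr":[0,0,-61.8]},{"travel":[0.487,-0.317,-0.01],"dr":[0,0,-61.8]},{"travel":[0.487,-0.317,-0.01],"dr":[0,0,-61.8]}]' 0 30
python3 -c "
from h import *
where();tgt(-66,106,200)"
```

```text
time: 0.6
position: [0.3234, -0.3094, 0.243]
tcp_rot: [-180.0, -0.0, 58.8]
force: [1.5, -0.5, -0.5]
width: 0.0569
t 0.6 loader mm [-248.7 -225.4  243. ] F loader [ 1.5 -0.4 -0.5] w 0.0569
0.6 travel [0.3782 0.0119 0.0431] dr [ -0.   -0.  -27.1]
```

```bash
python3 -m jog '[{"travel":[0.36,0.0,0.03],"dr":[0,0,-25]},{"travel":[0.36,0.0,0.03],"dr":[0,0,-25]},{"travel":[0.36,0.0,0.03],"dr":[0,0,-25]},{"travel":[0.36,0.0,0.03],"dr":[0,0,-25]},{"travel":[0.36,0.0,0.03],"dr":[0,0,-25]}]'
python3 -m jog '[{"travel":[0.09,0.0,0.0],"dr":[0,0,0]},{"travel":[0.09,0,0.0],"dr":[0,0,0]},{"travel":[0.09,0.0,0.0],"dr":[0,0,0]},{"travel":[0.09,0.0,0.0],"dr":[0,0,0]}]'
python3 -c "
from h import *
where();tgt(-66,106,150)"
```

```text
time: 1.1
position: [0.4537, -0.0968, 0.2222]
tcp_rot: [-180.0, 0.0, 83.5]
force: [0.8, -1.3, 0.2]
width: 0.0168
time: 1.5
position: [0.4632, -0.0088, 0.2223]
tcp_rot: [-180.0, 0.0, 83.6]
force: [0.3, -0.2, 0.6]
width: 0.0005
t 1.5 loader mm [-130.9   84.5  222.3] F loader [ 0.3 -0.2  0.6] w 0.0005
1.5 travel [0.024  0.0641 0.0722] dr [-0.   0.  -2.2]
```

```bash
python3 -m jog '[{"travel":[0.024,0.064,0.06],"dr":[0,0,-2.2]},{"travel":[0.024,0.064,0.072],"dr":[0,0,-2.2]},{"travel":[0.024,0.064,0.122],"dr":[0,0,-2.2]},{"travel":[0.024,0.064,0.144],"dr":[0,0,-2.2]},{"travel":[0.024,0.064,0.144],"dr":[0,0,-2.2]}]'
python3 -c "
from h import *
where();tgt(-52,106,78)
cv2.imwrite('pics/s1.png',cv2.resize(env.grab_frame('side')[100:280,220:400],None,fx=3.3,fy=3.3))
cv2.imwrite('pics/t1.png',cv2.resize(env.grab_frame('top')[135:285,250:510],None,fx=3,fy=3))"
```

```text
time: 2.0
position: [0.5271, 0.0057, 0.0749]
tcp_rot: [-179.5, -0.0, 85.6]
force: [-0.0, -0.2, -0.1]
width: 0.0005
t 2.0 loader mm [-68.2 103.7  74.9] F loader [-0.  -0.2 -0.1] w 0.0005
2.0 travel [ 0.0024  0.0161 -0.0032] dr [-0.5 -0.  -0.3]
```

View pics/s1.png

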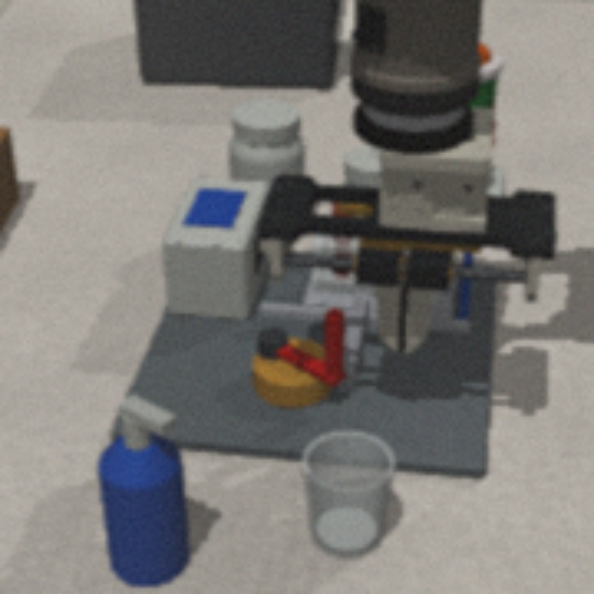

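View pics/t1.png

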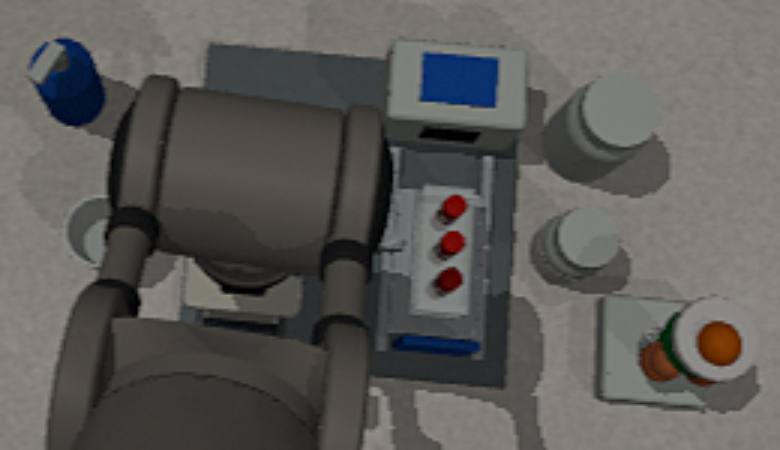

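Picture: the closed fingertips are behind the post, with clearance to the cup and the tubes. Tool x is loader +y and tool y is loader +x. I'll approach contact now.

```bash
python3 -m jog '[{"travel":[0.003,0.008,0],"dr":[0,0,0]},{"travel":[0.003,0.014,0],"dr":[0,0,0]},{"travel":[0.003,0.020,0],"dr":[0,0,0]},{"travel":[0.003,0.026,0],"dr":[0,0,0]},{"travel":[0.004,0.030,0],"dr":[0,0,0]}]'
python3 -c "
from h import *
where()"
```

```text
time: 2.6
position: [0.5557, 0.011, 0.0787]
tcp_rot: [-179.4, -0.1, 85.7]
force: [-20.9, 11.3, 17.3]
width: 0.0001
t 2.6 loader mm [-40.  111.   78.7] F loader [-21.7   9.7  17.3] w 0.0001
```

```bash
python3 -c "
from h import *
cv2.imwrite('pics/s2.png',cv2.resize(env.grab_frame('side')[150:250,260:400],None,fx=5,fy=5,interpolation=2))
where()"
```

```text
t 2.65 loader mm [-39.9 111.4  78.7] F loader [-16.1   7.1  13.2] w 0.0004
```

View pics/s2.png

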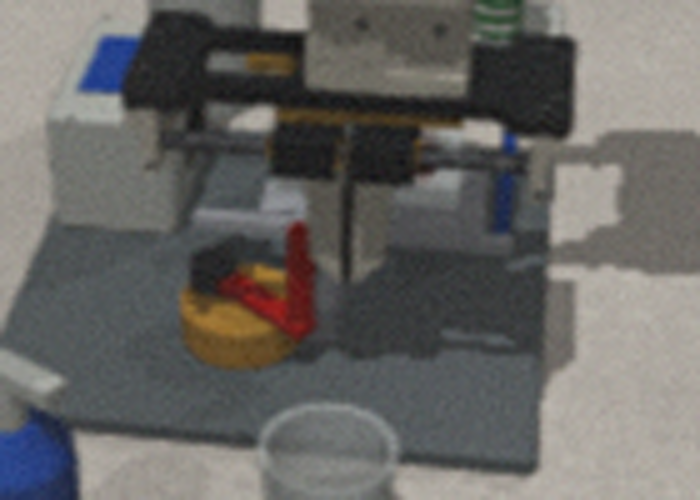

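The fingers taper near the tip, so contact at this height pushes them upward, though the post has turned to about 0.7 rad. I'll back off, lower, and push with the straight part of the fingers.

```bash
python3 -m jog '[{"travel":[0,-0.018,0],"dr":[0,0,0]},{"travel":[-0.003,-0.020,0],"dr":[0,0,0]},{"travel":[-0.003,-0.020,0.014],"dr":[0,0,0]},{"travel":[-0.003,-0.020,0.014],"dr":[0,0,0]}]'
python3 -c "
from h import *
where();tgt(-52,106,60)"
```

```text
time: 3.05
position: [0.5396, 0.0072, 0.0637]
tcp_rot: [-179.9, 0.0, 85.7]
force: [-1.3, -0.5, -0.3]
width: 0.0004
t 3.05 loader mm [-55.8 106.   63.7] F loader [-1.3 -0.6 -0.3] w 0.0004
3.05 travel [0.     0.0038 0.0037] dr [-0.1  0.  -0.2]
```

```bash
python3 -m jog '[{"travel":[0.001,0.006,0.003],"dr":[0,0,0]},{"travel":[0.001,0.012,0.003],"dr":[0,0,0]},{"travel":[0.003,0.017,0.003],"dr":[0,0,0]},{"travel":[0.006,0.021,0.003],"dr":[0,0,0]},{"travel":[0.009,0.025,0.003],"dr":[0,0,0]}]'
python3 -c "
from h import *
where()"
```

```text
time: 3.55
position: [0.5627, 0.0163, 0.0614]
tcp_rot: [-179.6, -0.1, 85.7]
force: [-11.1, 6.7, 5.6]
width: 0.0006
t 3.55 loader mm [-33.4 116.8  61.4] F loader [-11.5   5.9   5.6] w 0.0006
```

```bash
python3 -m jog '[{"travel":[-0.001,0.006,0],"dr":[0,0,0]},{"travel":[-0.001,0.012,0],"dr":[0,0,0]},{"travel":[0.001,0.018,0],"dr":[0,0,0]},{"travel":[0.003,0.024,0],"dr":[0,0,0]},{"travel":[0.005,0.030,0],"dr":[0,0,0]}]'
python3 -c "
from h import *
where()
cv2.imwrite('pics/s3.png',cv2.resize(env.grab_frame('side')[150:250,260:400],None,fx=5,fy=5,interpolation=2))"
```

```text
time: 4.05
position: [0.5947, 0.0183, 0.061]
tcp_rot: [-179.8, -0.0, 85.7]
force: [-4.7, 2.8, -1.1]
width: 0.0002
t 4.05 loader mm [ -1.7 121.1  61. ] F loader [-4.9  2.5 -1.1] w 0.0002
```

View pics/s3.png

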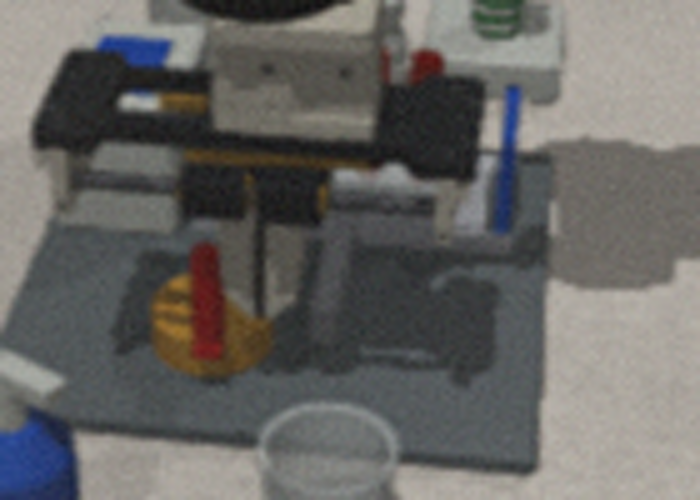

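The post is now nearly sideways at about 1.4 rad, and the forces are small. I'll keep pushing in +x.

```bash
python3 -m jog '[{"travel":[0.003,0.008,0],"dr":[0,0,0]},{"travel":[0.003,0.016,0],"dr":[0,0,0]},{"travel":[0.002,0.024,0],"dr":[0,0,0]},{"travel":[0.000,0.032,0],"dr":[0,0,0]},{"travel":[-0.003,0.039,0],"dr":[0,0,0]}]'
python3 -c "
from h import *
where()
cv2.imwrite('pics/s4.png',cv2.resize(env.grab_frame('side')[150:250,240:380],None,fx=5,fy=5,interpolation=2))"
```

```text
time: 4.6
position: [0.6348, 0.0113, 0.0613]
tcp_rot: [-180.0, -0.0, 85.7]
force: [-3.2, 1.9, -1.3]
width: 0.0005
t 4.6 loader mm [ 38.8 117.   61.3] F loader [-3.3  1.7 -1.3] w 0.0005
```

View pics/s4.png

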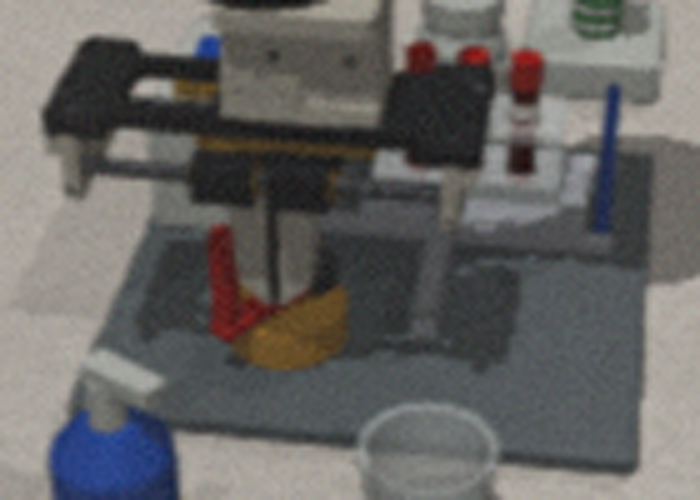

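```bash
python3 -m jog '[{"travel":[-0.003,0.006,0],"dr":[0,0,0]},{"travel":[-0.005,0.011,0],"dr":[0,0,0]},{"travel":[-0.006,0.014,0],"dr":[0,0,0]},{"travel":[-0.006,0.014,0],"dr":[0,0,0]}]'
python3 -m jog '[{"travel":[0.0,-0.015,0],"dr":[0,0,0]},{"travel":[0.03,-0.015,0],"dr":[0,0,0]},{"travel":[0.05,-0.010,0],"dr":[0,0,0]},{"travel":[0.05,-0.010,0],"dr":[0,0,0]}]'
python3 -c "
from h import *
where()
cv2.imwrite('pics/s5.png',cv2.resize(env.grab_frame('side')[150:250,240:380],None,fx=5,fy=5,interpolation=2))"
```

```text
time: 5.05
position: [0.6465, 0.002, 0.0614]
tcp_rot: [-179.8, 0.2, 85.6]
force: [-9.1, -5.7, 1.9]
width: -0.0001
time: 5.45
position: [0.6436, 0.0567, 0.0625]
tcp_rot: [179.7, -0.0, 85.8]
force: [0.6, -0.1, 0.2]
width: 0.0004
t 5.45 loader mm [ 44.3 162.9  62.5] F loader [ 0.6 -0.   0.2] w 0.0004
```

View pics/s5.png

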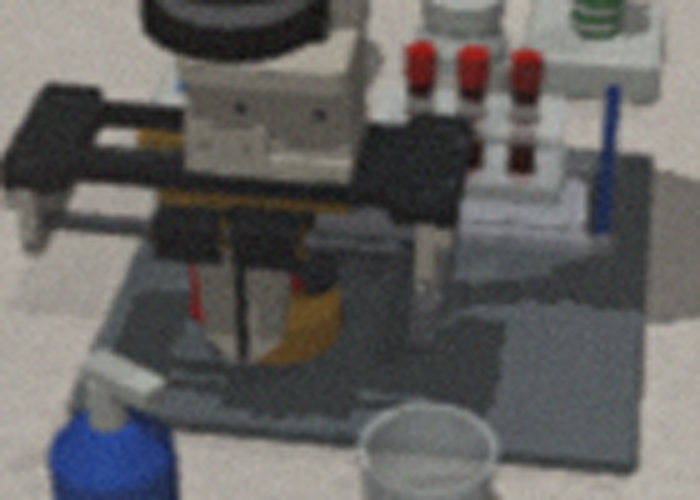

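```bash
python3 -m jog '[{"travel":[0,0.042,0],"dr":[0,0,0]},{"travel":[-0.01,0.042,0],"dr":[0,0,0]},{"travel":[-0.03,0.042,0],"dr":[0,0,0]},{"travel":[-0.038,0.042,0],"dr":[0,0,0]},{"travel":[-0.044,0.042,0],"dr":[0,0,0]}]'
python3 -c "
from h import *
where()
cv2.imwrite('pics/s6.png',cv2.resize(env.grab_frame('side')[150:250,240:380],None,fx=5,fy=5,interpolation=2))
cv2.imwrite('pics/t6.png',cv2.resize(env.grab_frame('top')[135:285,250:510],None,fx=3,fy=3,interpolation=2))"
```

```text
time: 6.0
position: [0.6817, 0.0074, 0.0626]
tcp_rot: [179.7, -0.2, 85.6]
force: [5.7, 6.7, -0.7]
width: 0.0005
t 6.0 loader mm [ 85.9 116.5  62.6] F loader [ 5.2  7.1 -0.7] w 0.0005
```

View pics/s6.png

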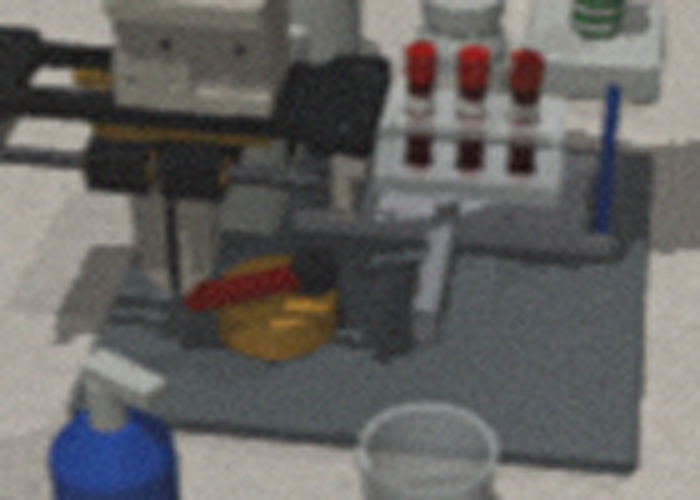

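View pics/t6.png

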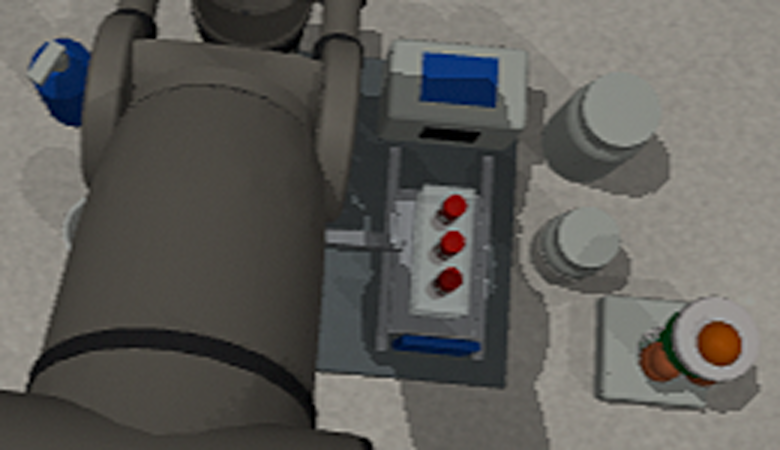

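The tip is against the post's left side (7 N). I'll push in -y towards 3.14 rad.

```bash
python3 -m jog '[{"travel":[-0.006,0.001,0],"dr":[0,0,0]},{"travel":[-0.012,0.002,0],"dr":[0,0,0]},{"travel":[-0.018,0.003,0],"dr":[0,0,0]},{"travel":[-0.024,0.003,0],"dr":[0,0,0]},{"travel":[-0.027,0.003,0],"dr":[0,0,0]}]'
python3 -c "
from h import *
where()
cv2.imwrite('pics/s7.png',cv2.resize(env.grab_frame('side')[150:250,240:380],None,fx=5,fy=5,interpolation=2))"
```

```text
time: 6.6
position: [0.6819, -0.0205, 0.0627]
tcp_rot: [179.8, -0.0, 85.6]
force: [3.6, 2.8, 1.4]
width: 0.0002
t 6.6 loader mm [88.1 88.7 62.7] F loader [3.4 3.  1.4] w 0.0002
```

View pics/s7.png

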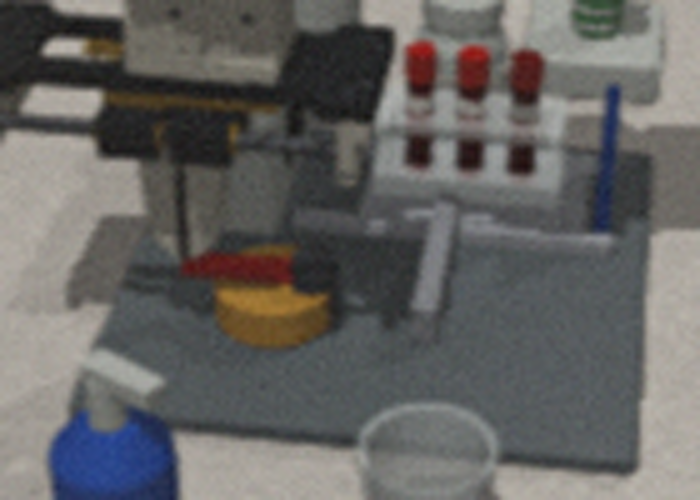

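```bash
python3 -m jog '[{"travel":[0.03,0.0,0],"dr":[0,0,0]},{"travel":[0.03,0,-0.04],"dr":[0,0,0]},{"travel":[0.03,0,-0.09],"dr":[0,0,0]},{"travel":[0.03,0,-0.13],"dr":[0,0,0]},{"travel":[0.03,0,-0.13],"dr":[0,0,0]}]'
python3 -m jog '[{"travel":[-0.16,-0.27,0],"dr":[0,0,0]},{"travel":[-0.16,-0.27,0],"dr":[0,0,0]},{"travel":[-0.16,-0.27,0],"dr":[0,0,0]},{"travel":[-0.16,-0.27,0],"dr":[0,0,0]},{"travel":[-0.16,-0.27,0],"dr":[0,0,0]}]'
python3 -m jog '[{"travel":[-0.04,-0.06,0],"dr":[0,0,0]},{"travel":[-0.04,-0.06,0],"dr":[0,0,0]},{"travel":[-0.04,-0.06,0],"dr":[0,0,0]}]'
python3 -c "
from h import *
where(); tgt(-160,-50,150)
cv2.imwrite('pics/s8.png',env.grab_frame('side'));cv2.imwrite('pics/t8.png',env.grab_frame('top'))
cv2.imwrite('pics/s8c.png',cv2.resize(cv2.imread('pics/s8.png')[150:250,240:380],None,fx=5,fy=5,interpolation=2))
cv2.imwrite('pics/t8c.png',cv2.resize(cv2.imread('pics/t8.png')[145:270,290:430],None,fx=4.5,fy=4.5,interpolation=2))
"
```

```text
time: 7.15
position: [0.6856, 0.009, 0.1994]
tcp_rot: [179.3, 0.1, 85.6]
force: [0.2, -0.0, 0.8]
width: 0.0002
time: 7.65
position: [0.456, -0.1014, 0.1909]
tcp_rot: [-179.9, 0.0, 85.7]
force: [0.0, -1.4, 0.7]
width: 0.0004
time: 7.95
position: [0.3932, -0.1368, 0.1913]
tcp_rot: [-179.9, 0.0, 85.5]
force: [1.2, -0.2, -0.3]
width: 0.0003
t 7.95 loader mm [-191.5  -48.2  191.3] F loader [ 1.2 -0.1 -0.3] w 0.0003
7.95 travel [-0.0015  0.0316  0.0413] dr [-0.1  0.  -0.4]
```

View pics/s8c.png

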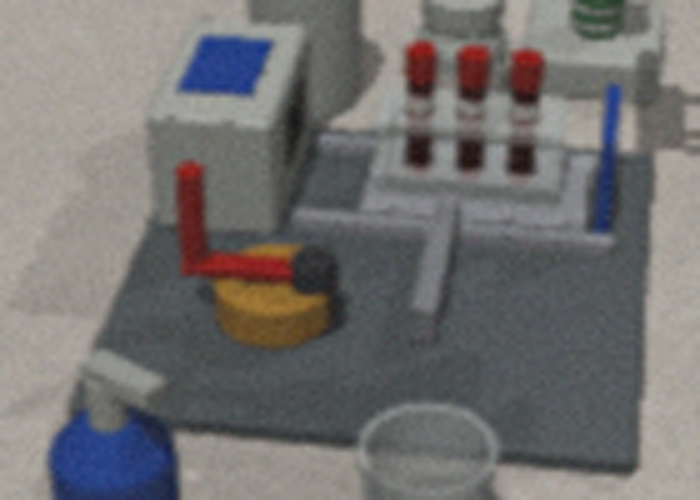

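View pics/t8c.png

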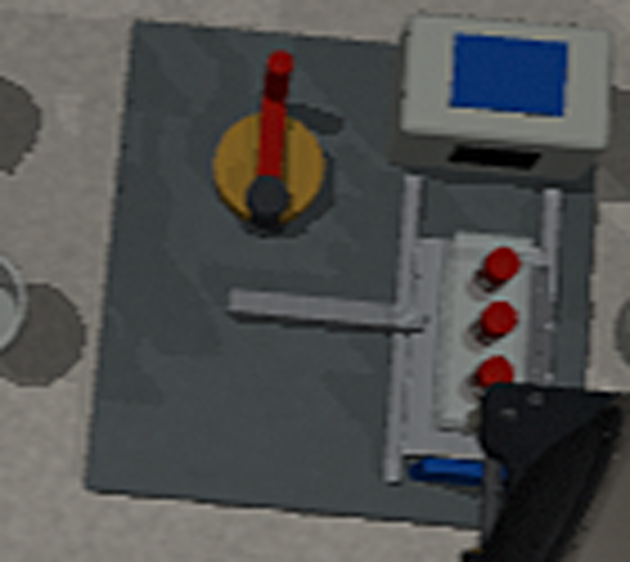

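```bash
python3 -c "
from h import *
p=np.load('p.npy')
for n,uv in(('top',(352.06,158.4)),('side',(277.6,183.6))):
    w=onz(n,uv,.0955); d=w[:2]-p[:2]; c,s=np.cos(p[2]),np.sin(p[2]); q=np.array([c*d[0]+s*d[1],-s*d[0]+c*d[1]])*1000; print(n,q,np.pi-np.arctan2(q[1]-70,q[0]-30))
"
```

```text
top [90.37829154 69.91538561] 3.1429940569168053
side [90.49711934 70.94873202] 3.1259116713321706
```

Picture: the lever points straight forward. Post top is at top pixel (352,158) and side pixel (278,184), which gives 3.13 to 3.14 rad. The carriage and tubes are undisturbed. Next I'll go down behind the blue plate.

```bash
python3 -m jog '[{"travel":[-0.001,0.022,0.04],"dr":[0,0,0]},{"travel":[-0.001,0.037,0.08],"dr":[0,0,0]},{"travel":[-0.001,0.037,0.12],"dr":[0,0,0]},{"travel":[-0.001,0.037,0.14],"dr":[0,0,0]},{"travel":[-0.001,0.037,0.14],"dr":[0,0,0]}]'
python3 -c "
from h import *
where(); tgt(-140,-50,52)
cv2.imwrite('pics/s9.png',env.grab_frame('side'))
cv2.imwrite('pics/s9c.png',cv2.resize(cv2.imread('pics/s9.png')[130:230,290:430],None,fx=5,fy=5,interpolation=2))
"
```

```text
time: 8.55
position: [0.4322, -0.1379, 0.0485]
tcp_rot: [-179.7, -0.1, 85.8]
force: [0.0, -0.4, 0.9]
width: 0.0006
t 8.55 loader mm [-152.5  -46.5   48.5] F loader [ 0.1 -0.4  0.9] w 0.0006
8.55 travel [-0.0035  0.0125 -0.0036] dr [-0.3 -0.1 -0.1]
```

View pics/s9c.png

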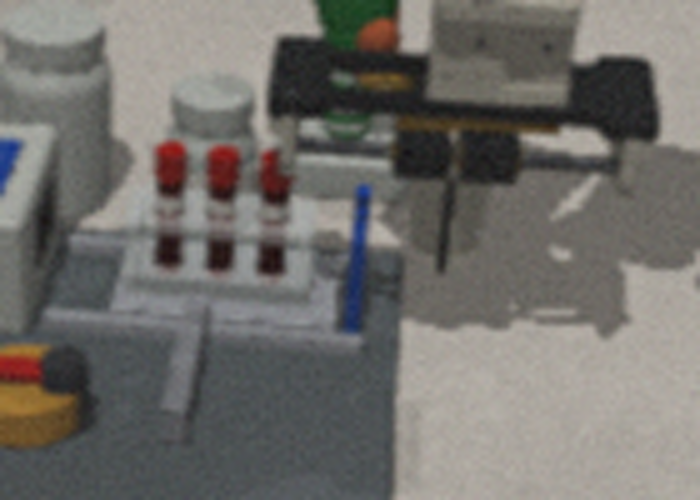

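The gripper has end tabs that hang about 38 mm above the tip, and they stand just behind tube 0 (pixels 288,180). Pushing in this orientation would hit the tubes. I'll rise straight up and turn 90° so the jaws lie along loader y.

```bash
python3 -m jog '[{"travel":[0,-0.003,-0.02],"dr":[0,0,0]},{"travel":[0,-0.004,-0.06],"dr":[0,0,0]},{"travel":[0,-0.004,-0.10],"dr":[0,0,0]},{"travel":[0,-0.004,-0.12],"dr":[0,0,0]},{"travel":[0,-0.004,-0.12],"dr":[0,0,0]}]'
python3 -c "
from h import *
where(); tgt(-150,-48,170,0)
cv2.imwrite('pics/s10.png',env.grab_frame('side'))
cv2.imwrite('pics/s10c.png',cv2.resize(cv2.imread('pics/s10.png')[130:230,290:430],None,fx=5,fy=5,interpolation=2))
"
```

```text
time: 9.1
position: [0.4319, -0.1399, 0.1762]
tcp_rot: [179.5, 0.2, 85.7]
force: [0.8, 0.3, 0.1]
width: 0.0003
t 9.1 loader mm [-152.7  -48.5  176.2] F loader [0.8 0.4 0.1] w 0.0003
9.1 travel [0.0006 0.0026 0.0063] dr [ 0.6 -0.2 89.9]
```

View pics/s10c.png

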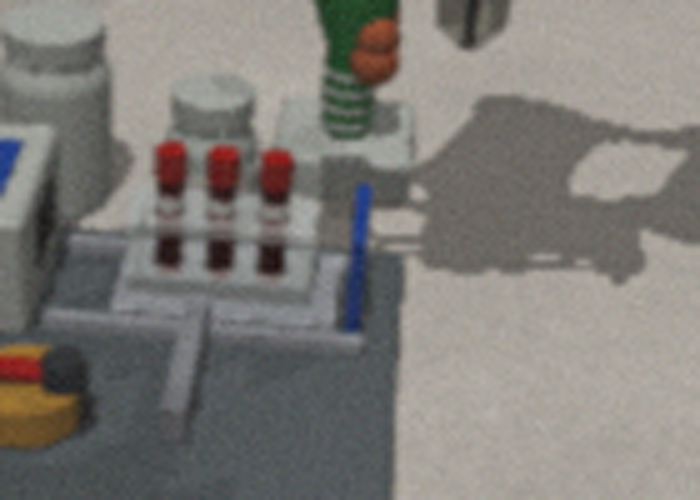

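The tubes are unmoved, standing at (172,223,277 columns). I'll rotate 90° here.

```bash
python3 -m jog '[{"travel":[0,0.0,0],"dr":[0,0,42]},{"travel":[0,0,0],"dr":[0,0,42]},{"travel":[0,0,0],"dr":[0,0,42]},{"travel":[0,0,0],"dr":[0,0,42]},{"travel":[0,0,0],"dr":[0,0,42]}]'
python3 -m jog '[{"travel":[0,0.0,0],"dr":[0,0,48]},{"travel":[0,0,0],"dr":[0,0,48]},{"travel":[0,0,0],"dr":[0,0,48]},{"travel":[0,0,0],"dr":[0,0,48]},{"travel":[0,0,0],"dr":[0,0,48]}]'
python3 -m jog '[{"travel":[0,0.0,0],"dr":[0,0,4]},{"travel":[0,0,0],"dr":[0,0,4]}]'
python3 -c "
from h import *
where(); tgt(-145,-48,46,0)"
```

```text
time: 9.65
position: [0.429, -0.1387, 0.1709]
tcp_rot: [-179.9, 0.0, 43.4]
force: [0.4, -0.3, 0.2]
width: 0.0008
time: 10.15
position: [0.429, -0.1387, 0.1709]
tcp_rot: [-180.0, 0.1, 0.4]
force: [-0.3, -0.8, -0.9]
width: 0.0003
time: 10.35
position: [0.429, -0.1388, 0.1709]
tcp_rot: [-180.0, 0.1, -3.3]
force: [-0.5, -0.6, -0.0]
width: 0.0004
t 10.35 loader mm [-155.6  -47.5  170.9] F loader [-0.5 -0.7 -0. ] w 0.0004
10.35 travel [0.0108 0.0007 0.1249] dr [-0.   0.1  0.8]
```

```bash
python3 -m jog '[{"travel":[0.010,0.001,0.04],"dr":[0,0,0.8]},{"travel":[0.010,0.001,0.08],"dr":[0,0,0.8]},{"travel":[0.010,0.001,0.11],"dr":[0,0,0.8]},{"travel":[0.010,0.001,0.123],"dr":[0,0,0.8]},{"travel":[0.010,0.001,0.123],"dr":[0,0,0.8]}]'
python3 -c "
from h import *
where(); tgt(-125,-50,46,0)
cv2.imwrite('pics/s11.png',env.grab_frame('side'))
cv2.imwrite('pics/s11c.png',cv2.resize(cv2.imread('pics/s11.png')[130:230,290:430],None,fx=5,fy=5,interpolation=2))
cv2.imwrite('pics/t11c.png',cv2.resize(env.grab_frame('top')[145:285,330:510],None,fx=4,fy=4,interpolation=2))
"
```

```text
time: 10.85
position: [0.4377, -0.1398, 0.0464]
tcp_rot: [-179.9, 0.3, -4.0]
force: [-0.5, -0.0, 1.2]
width: 0.0002
t 10.85 loader mm [-146.9  -48.    46.4] F loader [-0.5 -0.1  1.2] w 0.0002
10.85 travel [0.0219 0.0021 0.0003] dr [-0.1  0.3  0.2]
```

View pics/s11c.png

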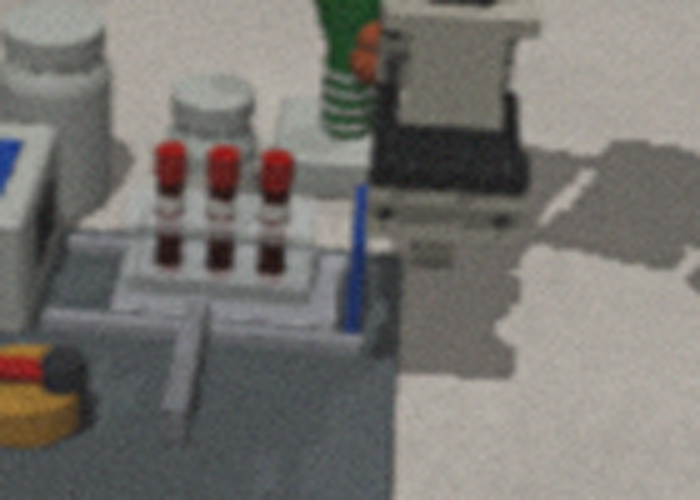

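View pics/t11c.png

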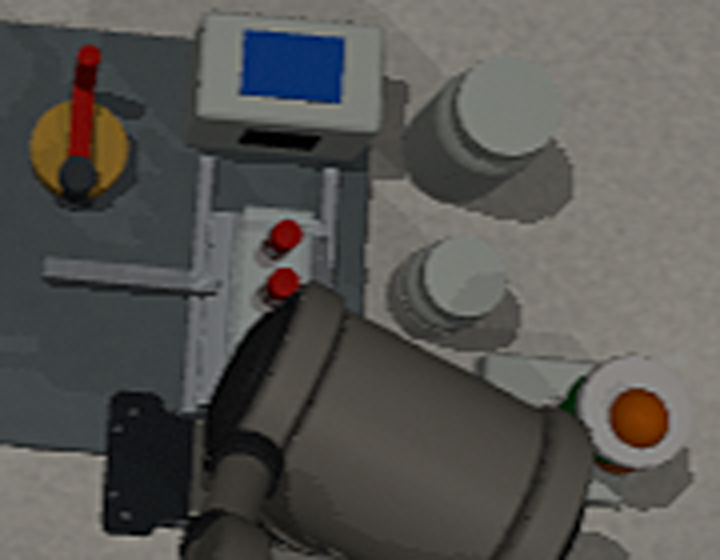

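```bash
python3 -c "
from h import *
p=np.load('p.npy')
for z in(.2,.3,.4):
    w=onz('top',(590/4+330,430/4+145),z); d=w[:2]-p[:2]; c,s=np.cos(p[2]),np.sin(p[2]); print(z,w,np.array([c*d[0]+s*d[1],-s*d[0]+c*d[1]])*1000)
print(env.state()['joint_positions'])
"
```

```text
0.2 [ 0.46121065 -0.28168411  0.2       ] [-113.18295658 -187.7728925 ]
0.3 [ 0.45390989 -0.24387744  0.3       ] [-123.19393612 -150.59191305]
0.4 [ 0.44660913 -0.20607078  0.4       ] [-133.20491566 -113.41093361]
[-2.72842099e+01  2.68097330e+01  1.09853587e+02 -3.32485291e-03
  4.33543163e+01  6.67299675e+01]
```

View pics/s11.png

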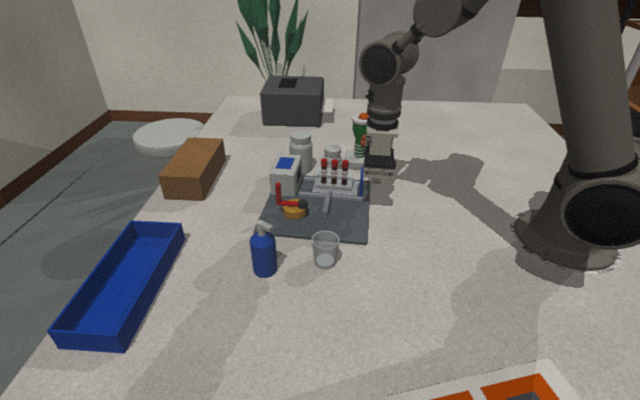

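The wrist link is well above the model. The tip stands about 25 mm behind the blue plate, clear of the tubes. Tool x is loader +x, so I'll push gently.

```bash
python3 -m jog '[{"travel":[0.008,0.002,0],"dr":[0,0,0]},{"travel":[0.014,0.002,0],"dr":[0,0,0]},{"travel":[0.019,0.002,0],"dr":[0,0,0]},{"travel":[0.023,0.002,0],"dr":[0,0,0]},{"travel":[0.027,0.002,0],"dr":[0,0,0]}]'
python3 -m jog '[{"travel":[0.004,0,0],"dr":[0,0,0]},{"travel":[0.008,0,0],"dr":[0,0,0]},{"travel":[0.012,0,0],"dr":[0,0,0]}]'
python3 -c "
from h import *
where()
cv2.imwrite('pics/s12c.png',cv2.resize(env.grab_frame('side')[130:230,290:430],None,fx=5,fy=5,interpolation=2))
"
```

```text
time: 11.45
position: [0.4659, -0.1445, 0.0486]
tcp_rot: [180.0, 0.0, -4.1]
force: [-3.0, -0.2, 1.7]
width: 0.0003
time: 11.75
position: [0.4781, -0.1454, 0.0485]
tcp_rot: [-180.0, 0.0, -4.1]
force: [-2.6, -0.4, 1.7]
width: 0.0005
t 11.75 loader mm [-106.2  -50.6   48.5] F loader [-2.5 -0.6  1.7] w 0.0005
```

View pics/s12c.png

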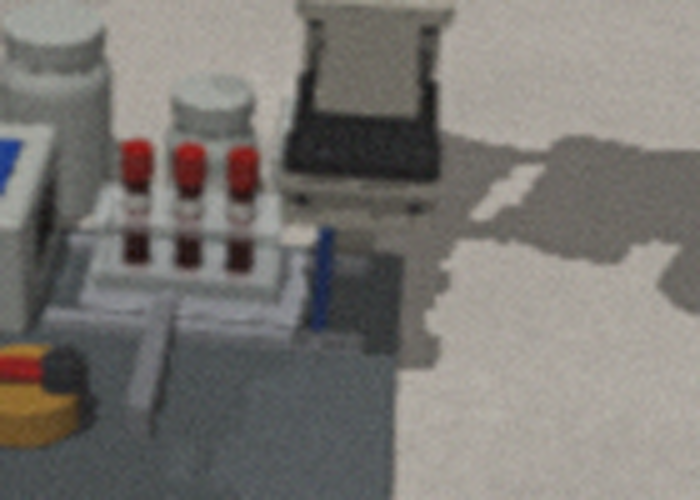

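The carriage has moved about 17 mm at 2.5 N, with the tubes upright. Continuing to the stop.

```bash
python3 -m jog '[{"travel":[0.004,0,0],"dr":[0,0,0]},{"travel":[0.008,0,0],"dr":[0,0,0]},{"travel":[0.012,0,0],"dr":[0,0,0]},{"travel":[0.015,0,0],"dr":[0,0,0]},{"travel":[0.017,0,0],"dr":[0,0,0]}]'
python3 -m jog '[{"travel":[0.0015,0,0],"dr":[0,0,0]},{"travel":[0.003,0,0],"dr":[0,0,0]}]'
python3 -m jog '[{"travel":[0.0015,0,0],"dr":[0,0,0]},{"travel":[0.003,0,0],"dr":[0,0,0]}]'
python3 -c "
from h import *
where()"
```

```text
time: 12.3
position: [0.4952, -0.1467, 0.0484]
tcp_rot: [180.0, 0.0, -4.1]
force: [-2.3, -0.3, -0.3]
width: 0.0003
time: 12.5
position: [0.4979, -0.1469, 0.0484]
tcp_rot: [180.0, 0.0, -4.1]
force: [-1.9, 0.1, -1.3]
width: 0.0003
time: 12.7
position: [0.4986, -0.1469, 0.0484]
tcp_rot: [-180.0, 0.3, -4.1]
force: [-15.0, -2.4, 9.5]
width: 0.0008
t 12.7 loader mm [-85.6 -50.6  48.4] F loader [-14.8  -3.5   9.5] w 0.0008
```

The force rose to 15 N at loader x = -85.6, against -84.5 expected, so this is the end stop. I'll hold briefly, back off, rise and inspect.

```bash
python3 -m jog '[{"travel":[0.0005,0,0],"dr":[0,0,0]},{"travel":[0.0005,0,0],"dr":[0,0,0]}]'
python3 -m jog '[{"travel":[-0.02,0,0],"dr":[0,0,0]},{"travel":[-0.045,0,0],"dr":[0,0,0]},{"travel":[-0.05,0,-0.04],"dr":[0,0,0]},{"travel":[-0.06,0,-0.09],"dr":[0,0,0]},{"travel":[-0.06,0,-0.13],"dr":[0,0,0]}]'
python3 -m jog '[{"travel":[-0.09,0.04,-0.03],"dr":[0,0,0]},{"travel":[-0.09,0.08,-0.03],"dr":[0,0,0]},{"travel":[-0.09,0.12,-0.03],"dr":[0,0,0]},{"travel":[-0.09,0.14,-0.03],"dr":[0,0,0]},{"travel":[-0.09,0.14,-0.03],"dr":[0,0,0]}]'
python3 -c "
from h import *
where()
cv2.imwrite('pics/s13.png',env.grab_frame('side'));cv2.imwrite('pics/t13.png',env.grab_frame('top'))
cv2.imwrite('pics/s13c.png',cv2.resize(cv2.imread('pics/s13.png')[110:280,230:400],None,fx=3.5,fy=3.5,interpolation=2))
cv2.imwrite('pics/t13c.png',cv2.resize(cv2.imread('pics/t13.png')[135:285,250:510],None,fx=3,fy=3,interpolation=2))
"
```

```text
time: 12.9
position: [0.4986, -0.1469, 0.0484]
tcp_rot: [-180.0, 0.3, -4.1]
force: [-13.0, -1.5, 6.0]
width: 0.0005
time: 13.4
position: [0.4413, -0.1428, 0.1809]
tcp_rot: [180.0, -0.1, -4.1]
force: [0.3, -0.0, -0.3]
width: 0.0001
time: 13.9
position: [0.3417, -0.2802, 0.2094]
tcp_rot: [179.8, -0.2, -4.3]
force: [1.3, 0.9, 0.1]
width: 0.0005
t 13.9 loader mm [-232.5 -194.9  209.4] F loader [1.3 0.9 0.1] w 0.0005
```

View pics/s13c.png

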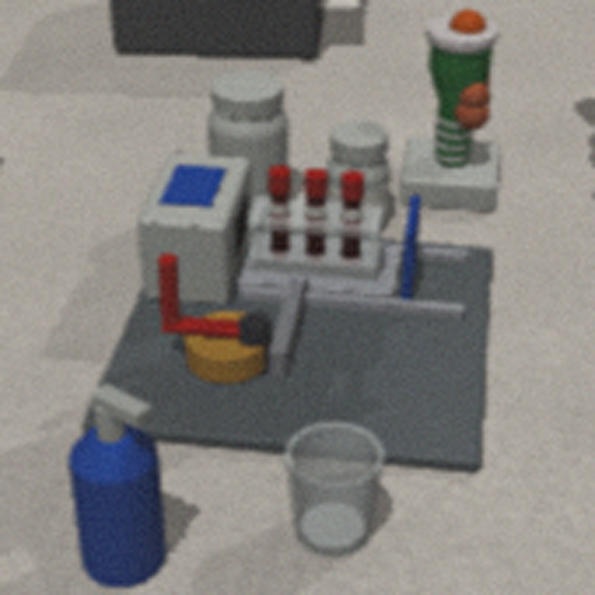

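View pics/t13c.png

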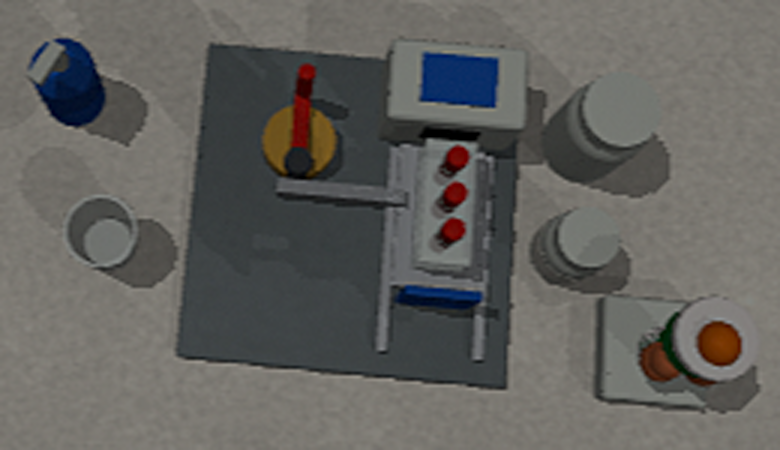

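```bash
python3 -c "
from h import *
p=np.load('p.npy')
def L(uv,z):
    w=onz('top',crop('top',uv),z); d=w[:2]-p[:2]; c,s=np.cos(p[2]),np.sin(p[2]); return (np.array([c*d[0]+s*d[1],-s*d[0]+c*d[1]])*1000).round(1)
a=cv2.imread('pics/t0.png') if 0 else cv2.imread('pics/top0.png'); b=cv2.imread('pics/t13.png')
# red cap centroids
for im in(a,b):
    i=im.astype(int); m=((i[...,2]>90)&(i[...,1]<45)&(i[...,0]<45)).astype(np.uint8); m[:,:375]=0;m[:,420:]=0;m[:150]=0;m[265:]=0
    n,_,st,ce=cv2.connectedComponentsWithStats(m)
    for k in range(1,n):
        if st[k,4]>8:
            w=onz('top',ce[k],.098); d=w[:2]-p[:2]; c,s=np.cos(p[2]),np.sin(p[2]); print(st[k,4],(np.array([c*d[0]+s*d[1],-s*d[0]+c*d[1]])*1000).round(1))
d=cv2.absdiff(a,b).max(2); print('post',L((307,72),.0955))
"
```

```text
33 [ -5.6 -51.2]
37 [-33.5 -50.9]
32 [-61.9 -51. ]
32 [ 32.8 -51.2]
36 [  4.2 -50.9]
38 [-23.9 -50.7]
post [89.7 70. ]
```

Final picture: lever straight forward (post at top-crop 307,72). The three tubes stand in line and moved 38.4, 37.7 and 38.0 mm. Jars, cup, bottle and model sit at their original pixels.

```bash
python3 -c "
from station import env
print(env.sign_off())"
```

```text
the job is handed in; nothing more can be done
None
```

The rack is loaded, and I handed the job in at about 14 s of robot time. With closed fingertips I first swung the red lever round by the loader's left side to its low point. Then I pushed the blue plate forward until the carriage met its end stop.

**Last checks, all from the pictures and the wrist force:**
- **Lever:** the post measured within 0.5 mm of the straight-forward position. The cam angle came out at about 3.14 rad (3.13 to 3.14 over the two cameras, before the plate was pushed).
- **Carriage:** the tube caps moved 37.7 to 38.4 mm against 38 mm for fully home. The push force rose from about 2.5 N to 15 N at the stop.
- **Surroundings:** all three tubes stand upright in the rack. By eye, the jars, cup, bottle and model are where they started, and the robot is touching nothing.

**Two corrections along the way:**
- **First touch on the post:** it met the tapered part of the fingers, with about 22 N sideways and 17 N upward. I backed off and pushed again lower down.
- **First descent behind the plate:** it brought one of the gripper's end tabs close behind the rearmost tube. I rose without touching it (the tubes had not moved) and turned the gripper 90° before pushing.

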